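# Pop a tin out of the gated rack and trap it on the ramp

### The job

A tin lies on its side in the sloping steel rack, behind a gate and in front of a spring pusher: press the square paddle beside the rack fully down with one finger so that the gate drops and the tin pops out, and trap the tin with the other finger, standing in the lane, before it rolls off the ramp's lower end. Finish while holding it so: paddle still held down, the tin at rest on the ramp past the gate against your finger. Lift nothing and leave the other things where they are.

Things in the scene. Friction and masses are not known exactly. Their poses are not given: they have to be found in the camera images.
- rack: Fixed steel tin rack, 250 x 74 mm, 105 mm tall back plate at its uphill end. Origin: on the counter under the lane's middle line; x points uphill (level), y to the paddle's side, z up. The lane falls 10 degrees towards -x: its floor is 40 mm above the counter at the gate (x = -10 mm), 27 mm beside the paddle (x = -85), 14 mm at the lower end (x = -160), which has no stop.
- lane: The sloping lane floor, 64 mm wide between 5 mm walls that rise 22 mm above it. Origin: on the floor's surface, mid-lane, at the gate; x points uphill along the slope, y to the paddle's side, z square to the floor. Open lower end at x = -152 mm. The gate is a 4 mm plate across the lane at x = 0, standing 10 mm above the floor, that sinks with the paddle.
- paddle (a joint): How far the paddle is pressed: 0 up, 0.014 m fully down. Spring: 2.3 N to start it moving, 4.9 N fully down; it rises again when let go. The gate sinks by as much as the paddle: the tin escapes at about 0.007 and the gate is flush with the floor at 0.010.
- paddle_top (a point): Centre of the upper face of the paddle, an aluminium push plate 36 mm (along the lane) x 30 mm, on a black housing outside the lane wall, at x = -85, y = +58 mm from the rack's origin (58 mm from mid-lane, downhill of the gate). 52 mm above the counter when up, 38 mm when fully down, which is 11 mm above the lane floor next to it.
- tin: The tin in the rack: 54 mm diameter, 58 mm long, about 0.25 kg, paper label, lying across the lane. Origin at its centre, 27 mm above the lane floor. At the start it rests against the gate's uphill side, its centre about 24 mm up the slope from the gate, 71 mm above the counter, a spring pusher (0.75 N) behind it. Let go, it rolls 100 mm in about half a second.
- spare_tin: A like tin standing upright on the counter, not to be moved. Origin at its centre, 29 mm up.
- parts_bin: Open red plastic parts bin, 85 x 70 x 50 mm tall, not to be moved. Origin at the centre of its underside.
- driver: Screwdriver, 190 mm long, lying on the counter, not to be moved. Origin midway along it, at the counter.

How it is judged:
By the outcome, as a careful person would: the job done as asked, in the order asked, and still so for the second after the job is handed in, while the arm keeps its last pose, push and grip.
It also fails if it takes over 32 s, if anything falls off the work surface, if the arm or the gripper's body presses on something with over 40 N, if the wrist force passes 120 N, or if a joint passes its speed limit or range.

### The arm

A 7-joint arm with a two-finger parallel gripper is mounted at the origin on the work surface. World frame = base frame: x ahead of the robot, y to its left, z up, the work surface at z = 0. Lengths are in m, angles in rad, forces in N, time in s.
With the tool pointing down it reaches from about 0.4 to 0.85 m from the base axis. Payload 10.4 kg.
Tool frame: the origin (TCP) lies midway between the tips of the shut fingers; the grasp point (between the pads) lies manip.grip_depth behind it (manip.grip_depth is the distance from the TCP to the grasp point, in m); z points along the fingers, x is the direction in which the jaws open and shut, and the axes are right-handed (so a half turn about z gives the same grasp; the last joint's range is limited). The gripper opens to 85 mm and grips with 20 to 120 N. Pads are 22 mm wide; open, the fingers measure 114 mm over their backs; the gripper's body (76 mm by 85 mm) begins 54 mm behind the grasp point. The pads swing forward as they close: fully open they stand 13 mm farther back than shut.
Start: joints at [1.295, 0.332, -0.065, 1.46, 0.022, 1.35, -0.088], TCP at [0.156, -0.605, 0.231] pointing down, gripper open.
Joint ranges: [-2.6, 2.6], [-0.5, 2.12], [-1.47, 1.34], [0.16, 2.42], [-1.27, 4.41], [0.06, 2.06], [-2.6, 2.6]. Speed limits (rad/s): [2.22, 2.22, 2.79, 2.79, 3.14, 3.14, 3.14].

### API

Orientations are given as a unit quaternion [x, y, z, w].
In Python, from workcell import manip gives the robot as it stands. The module is installed in compiled form; this text tells all that it offers.
- The arm moves only by the tool send_rows, never from a script. Its argument "steps" is a list of rows, each a list of 2 entries, a list of its own where there are three numbers: the shift along the tool's x, y, z in m, then the turn about the tool's z in rad. In form: [[[x, y, z], spin], ...]. A call has exactly 8 rows; each row is the pose to reach, as a shift and turn from the pose commanded when the call began, along the tool's axes at that moment; what a row does not reach only later rows make up. A row lasts 1/8 s, in which the tool goes at most 62.5 mm and 10.7 degrees, less where a joint would pass 70% of its speed; a pose out of reach is approached as far as the arm can. A call with a gripper value outside its range is refused whole. "hand" is the opening, from 0 (shut) to 1 (fully open), set as the call begins (left out, the last holds). The fingers move at their own pace and stop on an object; "force" is the grip in N (left out, the last holds). Time passes only in rows, so rows that repeat a pose let the fingers close, or fill a call up. It gives the time, the measured TCP pose, the force and the opening at its end, in the units of the state.
- manip.get_obs(): the state, without advancing time (a new reading comes with each control period).
- manip.camera(name): name is "side" or "top"; returns (picture, depth): 384x512x3 uint8, red, green, blue; 384x512 float32, m along the optical axis (not along the pixel's ray), 0 where there is no reading.
- manip.camera_info(name): a dict with "intrinsics" (3x3 intrinsics, pixels), "dist_coeffs" ([k1, k2, p1, p2, k3] as OpenCV has them; the pictures are not rectified), "pose" (4x4, takes a point from camera to world coordinates). Camera axes: x right, y up, looking along -z (the intrinsics and any distortion apply to the point x, -y, -z); pixel columns grow to the right and rows downward; lengths in m; the calibration is good to about 2 mm. A picture is of the moment at which its call begins. camera_info takes no time and is no camera call.
- manip.hand_in(): hands the job in, once; it reports no verdict.
The state is a dict: "clock": time; "joint_pos": joint angles; "joint_velocities": joint speeds; "tau": joint torques, N m; "position": TCP position; "ee_rot": TCP orientation; "ft_force": force on the tool from outside, world axes, zero at the start; "torque": the same for the moment, N m; "grip_width": opening from 0.0 (shut) to 1.0 (fully open).
Only numpy, scipy, OpenCV 4.12 (cv2) and the standard library are available. Lean on these libraries where they do the work, as an engineer would, in place of code of your own. Each camera call takes 0.05 s, during which the arm holds its last target.

## Working session

There is one attempt and no reset: what is moved stays moved. The work goes in short steps, Python scripts to look and compute and a tool call to move; the robot and the scene stay as the last step left them, time stands still between calls to the robot, and variables do not carry over. Pictures are saved under pics/ and viewed, and the job is handed in when it is done.

Besides the shell and the picture viewer there is one more tool, called after "Request:" as a command line: name --argument value ..., lists and objects as JSON in quotes. send_rows: Moves the arm, as the interface text tells. Its arguments: {"type":"object","properties":{"steps":{"type":"array"},"hand":{"type":"number"},"force":{"type":"number"}},"required":["steps"]}

```bash
mkdir -p pics; python3 - <<'E'
from workcell import manip
import cv2,numpy as np
for n in("side","top"):
    p,d=manip.camera(n); cv2.imwrite(f"pics/{n}0.png",p[:,:,::-1]); np.savez(f"{n}0.npz",p=p,d=d)
    print(n,manip.camera_info(n))
print(manip.get_obs(),manip.grip_depth)
E
```

```text
side {'intrinsics': array([[365.46827538,   0.        , 251.22370794],
       [  0.        , 365.46827538, 193.1795301 ],
       [  0.        ,   0.        ,   1.        ]]), 'dist_coeffs': array([-0.08347063,  0.        ,  0.        ,  0.        ,  0.        ]), 'pose': array([[-0.81778174,  0.38764641, -0.4253978 ,  0.23307884],
       [-0.57550987, -0.55674106,  0.59902235,  0.66075342],
       [-0.00462756,  0.73469017,  0.67838701,  0.66390046],
       [ 0.        ,  0.        ,  0.        ,  1.        ]])}
top {'intrinsics': array([[437.5615566 ,   0.        , 254.43112648],
       [  0.        , 437.5615566 , 196.86355943],
       [  0.        ,   0.        ,   1.        ]]), 'dist_coeffs': array([-0.11506668,  0.        ,  0.        ,  0.        ,  0.        ]), 'pose': array([[ 0.00992045,  0.99480446, -0.10131966,  0.49726604],
       [-0.9996211 ,  0.01246783,  0.02453983,  0.12081921],
       [ 0.02567557,  0.10103782,  0.99455122,  1.04751826],
       [ 0.        ,  0.        ,  0.        ,  1.        ]])}
{'clock': 0.1, 'joint_pos': array([ 1.29541504,  0.33282902, -0.06471112,  1.46083079,  0.02159316,
        1.34990798, -0.08849177]), 'joint_velocities': array([-1.21110083e-03, -2.28555503e-03,  1.03464947e-03, -2.14848699e-03,
        6.77297858e-04, -2.33814379e-04,  7.09799934e-05]), 'tau': array([ 1.93827173e-04, -6.26746774e+01,  4.86626092e-02, -3.92430282e+01,
        1.64006586e-02,  7.02351885e-03,  8.65730954e-05]), 'position': array([ 0.15623515, -0.60481852,  0.23059549]), 'ee_rot': array([ 7.90611179e-01, -6.12318181e-01, -5.19884991e-04, -3.73248028e-04]), 'ft_force': array([0.46392345, 0.30736155, 0.02171952]), 'torque': array([-0.02994226, -0.04860567,  0.02487153]), 'grip_width': 0.9967559854964323} 0.0187
```

View pics/side0.png

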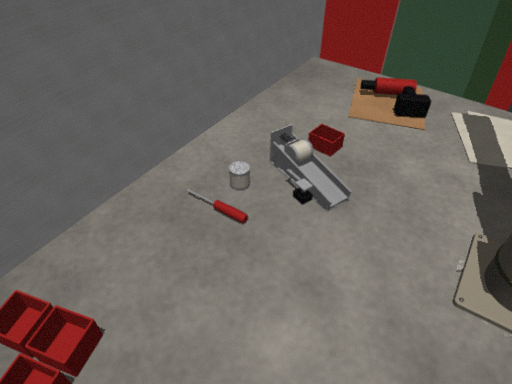

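View pics/top0.png

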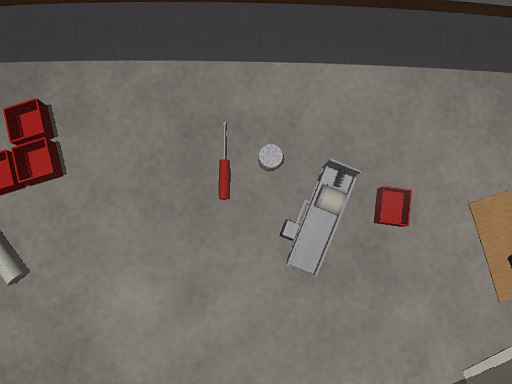

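```bash
cat > h.py <<'E'
import numpy as np,cv2
from workcell import manip
def ray(n,uv):
    I=manip.camera_info(n);K=I["intrinsics"];D=I["dist_coeffs"];P=I["pose"]
    q=cv2.undistortPoints(np.array(uv,float).reshape(-1,1,2),K,D).reshape(-1,2)
    d=np.c_[q[:,0],-q[:,1],-np.ones(len(q))]
    return P[:3,3],d@P[:3,:3].T
def onz(n,uv,z):
    o,d=ray(n,uv);t=(np.asarray(z)-o[2])/d[:,2];return o+d*np.reshape(t,(-1,1))
def cloud(n,dep):
    v,u=np.mgrid[:384,:512];o,d=ray(n,np.c_[u.ravel(),v.ravel()])
    return (o+d*dep.reshape(-1,1)).reshape(384,512,3)
def proj(n,X):
    I=manip.camera_info(n);P=I["pose"];c=(np.atleast_2d(X)-P[:3,3])@P[:3,:3]
    c=c*[1,-1,-1]
    return cv2.projectPoints(c,np.zeros(3),np.zeros(3),I["intrinsics"],I["dist_coeffs"])[0].reshape(-1,2)
E
python3 - <<'E'
from h import *
for n,(u,v,w,h) in dict(top=(265,145,110,140),side=(255,115,110,100)).items():
    p=np.load(n+"0.npz")["p"][v:v+h,u:u+w,::-1]
    cv2.imwrite(f"pics/{n}crop.png",cv2.resize(p,None,fx=5 if n=="side" else 4.2,fy=5 if n=="side" else 4.2,interpolation=cv2.INTER_CUBIC))
    d=np.load(n+"0.npz")["d"];C=cloud(n,d)
    m=(C[...,2]>0.01)
    reg=C[v:v+h,u:u+w]
    zz=reg[...,2]; print(n,np.median(zz[zz<0.01]) if (zz<.01).any() else None)
    cv2.imwrite(f"pics/{n}z.png",cv2.resize(np.clip(zz*2300,0,255).astype(np.uint8),None,fx=4,fy=4,interpolation=0))
E
```

```text
top 0.0013144426821509736
side 0.0014879347948780763
```

View pics/topcrop.png

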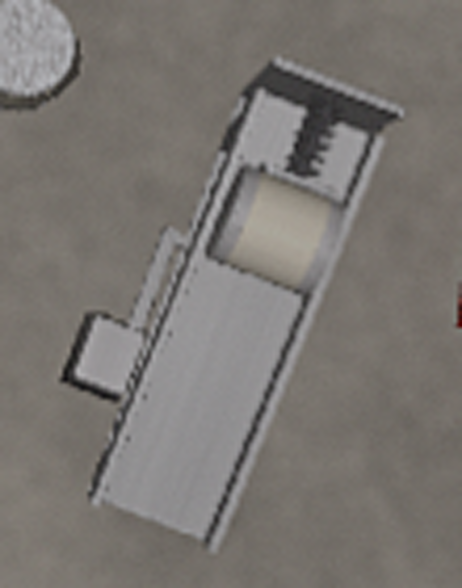

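View pics/sidecrop.png

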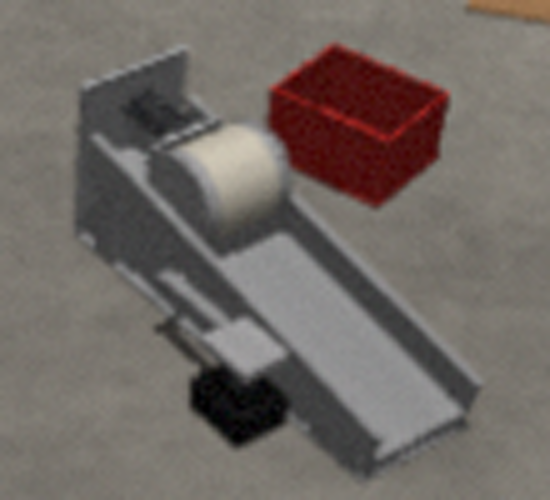

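View pics/topz.png

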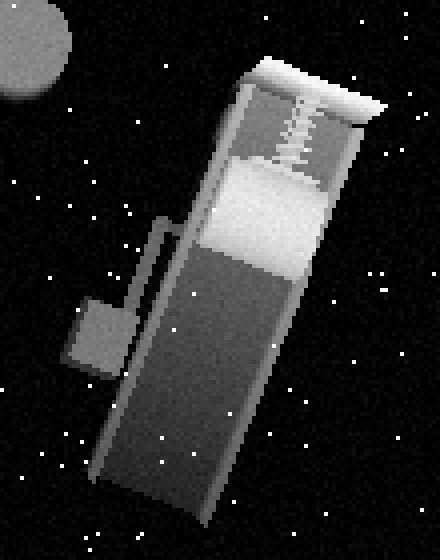

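```bash
cat > m.py <<'E'
from h import *
T=np.load("top0.npz");C=cloud("top",T["d"]);z=cv2.medianBlur(C[...,2].astype(np.float32),3)
C[...,2]=z
def seg(v0,v1,side):
    L=[]
    for v in range(v0,v1):
        us=[u for u in range(265,375) if z[v,u]>0.022]
        if us: L.append(C[v,us[-1] if side else us[0]])
    return np.array(L)
R=seg(178,270,1); Lf=np.r_[seg(172,195,0),seg(242,262,0)]
def fit(P):
    for _ in range(4):
        vx,vy,x,y=cv2.fitLine(P[:,:2].astype(np.float32),cv2.DIST_HUBER,0,.01,.01).ravel()
        r=(P[:,0]-x)*-vy+(P[:,1]-y)*vx; P=P[abs(r)<.003]
    s=np.sign(vx);return np.array([vx*s,vy*s]),np.array([x,y]),len(P),r.std()
fr,fl=fit(R),fit(Lf);print(fr,fl)
n=np.array([-fr[0][1],fr[0][0]]);print("width",(fl[1]-fr[1])@n, "yaw",[np.arctan2(f[0][1],f[0][0]) for f in(fr,fl)])
yaw=np.mean([np.arctan2(f[0][1],f[0][0]) for f in(fr,fl)])
ex=np.array([np.cos(yaw),np.sin(yaw)]);ey=np.array([-ex[1],ex[0]])
ymid=((fr[1]+fl[1])/2)@ey
# local frame
def loc(P): return np.c_[P[:,:2]@ex,P[:,:2]@ey-ymid,P[:,2]]
sub=C[145:285,265:375].reshape(-1,3);Lc=loc(sub)
fl_=Lc[(abs(Lc[:,1])<.025)&(Lc[:,2]>.008)]
# floor: low end
order=fl_[fl_[:,2]<.038];A=np.polyfit(order[:,0],order[:,2],1);print("floor slope",A,"lowx",np.percentile(order[:,0],[0.5,1,3]))
bp=Lc[(Lc[:,2]>.095)];print("backplate x",np.percentile(bp[:,0],[2,50,98]),"y",np.percentile(bp[:,1],[1,99]))
pd=Lc[(Lc[:,1]>.044)&(Lc[:,1]<.085)&(Lc[:,2]>.045)&(Lc[:,2]<.060)]
print("paddle",len(pd),np.percentile(pd,[2,50,98],axis=0).round(4))
x27=(.027-A[1])/A[0];print("x where floor 27mm",x27)
print("yaw",yaw,"ymid",ymid, "world paddle",np.array([ex,ey]).T@np.array([np.median(pd[:,0]),np.median(pd[:,1])+ymid]))
for nm in("top","side"):
  S=np.load(nm+"0.npz");Cc=cloud(nm,S["d"]);q=loc(Cc.reshape(-1,3)); k=(abs(q[:,1])<.02)&(q[:,2]>.08)&(q[:,2]<.1)
  k2=k&(q[:,0]<bp[:,0].min()-.03)&(q[:,0]>x27)
  print(nm,"tin top",np.percentile(q[k2],[5,50,95,100],axis=0).round(4))
  k=(q[:,2]>.049)&(q[:,2]<.056)&(q[:,1]>.042)&(q[:,1]<.08)&(abs(q[:,0]-x27)<.03)
  print(nm,"pad",k.sum(),np.percentile(q[k],[3,50,97],axis=0).round(4))
E
python3 m.py
```

```text
(array([ 0.93842745, -0.34547633], dtype=float32), array([ 0.54432684, -0.09462564], dtype=float32), 90, np.float64(0.0008119868502748428)) (array([ 0.93399245, -0.3572927 ], dtype=float32), array([ 0.56157374, -0.02341345], dtype=float32), 42, np.float64(0.0002753710024916845))
width 0.07278587 yaw [np.float32(-0.35274634), np.float32(-0.36536768)]
floor slope [ 0.1751382  -0.05692328] lowx [0.41353491 0.41416865 0.41673653]
backplate x [0.5681505  0.58590949 0.66083197] y [-0.03410853  0.03173183]
paddle 214 [[0.4711 0.0448 0.0454]
 [0.4895 0.0578 0.053 ]
 [0.5461 0.0723 0.0549]]
x where floor 27mm 0.47918316465723254
yaw -0.359057 ymid 0.13904625 world paddle [0.52742754 0.01225256]Traceback (most recent call last):
  File "m.py", line 35, in <module>
    print(nm,"tin top",np.percentile(q[k2],[5,50,95,100],axis=0).round(4))
                       ~~~~~~~~~~~~~^^^^^^^^^^^^^^^^^^^^^^^^^^^^
    return _quantile_unchecked(
        a, q, axis, out, overwrite_input, method, keepdims, weights)
    return _ureduce(a,
                    func=_quantile_ureduce_func,
    ...<5 lines>...
                    overwrite_input=overwrite_input,
                    method=method)
    r = func(a, **kwargs)
    result = _quantile(arr,
                       quantiles=q,
    ...<2 lines>...
                       out=out,
                       weights=wgt)
    slices_having_nans = np.isnan(arr[-1, ...])
                                  ~~~^^^^^^^^^
IndexError: index -1 is out of bounds for axis 0 with size 0
```

```bash
sed -i '/tin top/d;/k2=/d' m.py; python3 m.py|tail -3; python3 - <<'E'
from h import *
yaw=-.359;ex=np.array([np.cos(yaw),np.sin(yaw)]);ey=np.array([-ex[1],ex[0]])
O=.573*ex+.139*ey;print("rack origin",O)
def W(x,y,z):return np.r_[O+ex*x+ey*y,z]
pts=[W(-.085+a,.058+b,.052) for a,b in((-.018,-.015),(.018,-.015),(.018,.015),(-.018,.015))]+[W(-.16,-.037,.036),W(-.16,.037,.036),W(.09,-.037,.105),W(.09,.037,.105)]
for n in("top","side"):
    uv=proj(n,np.array(pts));u0,v0,s=dict(top=(265,145,4),side=(255,115,5))[n]
    im=np.load(n+"0.npz")["p"][v0:v0+140,u0:u0+110,::-1]
    im=cv2.resize(im,None,fx=s,fy=s,interpolation=cv2.INTER_CUBIC)
    for p in uv: cv2.circle(im,tuple(int(round((a-b+.5)*s)) for a,b in zip(p,(u0,v0))),3,(0,0,255),1)
    cv2.imwrite(f"pics/{n}ov.png",im[:590])
t=W(-.085,.029,.2);print("tcp target",t)
from scipy.spatial.transform import Rotation as R
q=R.from_quat(manip.get_obs()["ee_rot"]);print(q.as_matrix().round(3));M=q.as_matrix()
print("angle tool x",np.arctan2(M[1,0],M[0,0]),"want",np.arctan2(ey[1],ey[0]))
p=manip.get_obs()["position"]
print("shift tool",M.T@(t-p))
E
```

```text
side pad 121 [[0.47   0.0472 0.0498]
 [0.4855 0.0622 0.0526]
 [0.5037 0.0752 0.0546]]
rack origin [ 0.58530647 -0.07117821]
tcp target [ 0.51591414 -0.01416325  0.2       ]
[[ 0.25  -0.968 -0.   ]
 [-0.968 -0.25   0.001]
 [-0.001  0.    -1.   ]]
angle tool x -1.3179791669871803 want 1.2117963267948966
shift tool [-0.48187233 -0.49598893  0.03118885]
```

View pics/topov.png

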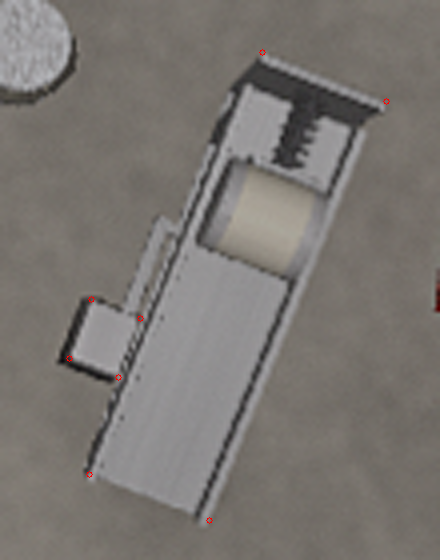

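View pics/sideov.png

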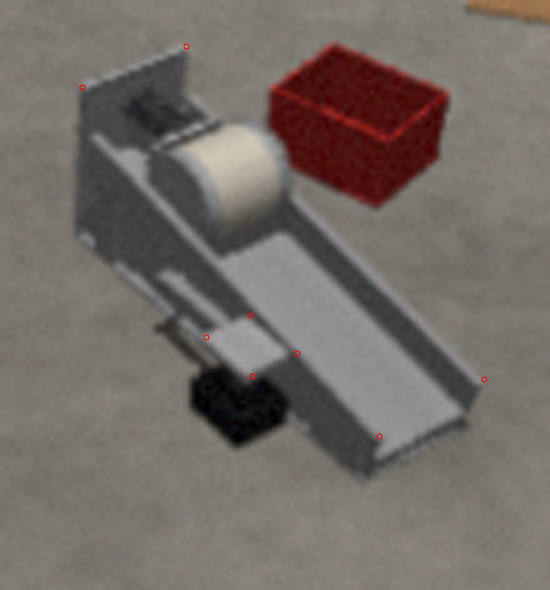

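Request:
send_rows --steps '[[[-0.02,-0.02,0],0.05],[[-0.05,-0.05,0],0.12],[[-0.08,-0.085,0],0.2],[[-0.115,-0.12,0],0.28],[[-0.15,-0.155,0],0.37],[[-0.185,-0.19,0],0.46],[[-0.215,-0.22,0],0.54],[[-0.24,-0.247,0],0.61]]' --hand 0.52 --force 60

```text
clock: 1.1
position: [0.336, -0.3093, 0.2312]
ee_rot: [-0.57, 0.822, 0.0, -0.0]
ft_force: [0.8, -0.3, -0.1]
grip_width: 0.521
```

```bash
cat > tgt.py <<'E'
from h import *
from scipy.spatial.transform import Rotation as R
yaw=-.359;ex=np.array([np.cos(yaw),np.sin(yaw)]);ey=np.array([-ex[1],ex[0]])
O=.573*ex+.139*ey
def W(x,y,z):return np.r_[O+ex*x+ey*y,z]
o=manip.get_obs();M=R.from_quat(o["ee_rot"]).as_matrix();p=o["position"]
def sh(t): return (M.T@(t-p)).round(4)
def report():
    l=p[:2]-O
    print("t",round(o["clock"],3),"pos",p.round(4),"loc",(l@ex).round(4),(l@ey).round(4),"F",o["ft_force"].round(2),"w",o["grip_width"].round(3))
    d=np.arctan2(M[1,0],M[0,0])-(np.arctan2(ey[1],ey[0])-np.pi);print("spin needed",d,"j",o["joint_pos"].round(2))
if __name__=="__main__":
    report();print("shift to target",sh(W(-.085,.0305,.2)))
E
python3 tgt.py
```

```text
Traceback (most recent call last):
  File "tgt.py", line 13, in <module>
    report();print("shift to target",sh(W(-.085,.0305,.2)))
    ~~~~~~^^
  File "tgt.py", line 10, in report
    print("t",round(o["clock"],3),"pos",p.round(4),"loc",(l@ex).round(4),(l@ey).round(4),"F",o["ft_force"].round(2),"w",o["grip_width"].round(3))
                                                                                                                        ^^^^^^^^^^^^^^^^^^^^^
AttributeError: 'float' object has no attribute 'round'
```

```bash
sed -i 's/o\["grip_width"\].round(3)/round(o["grip_width"],3)/' tgt.py; python3 tgt.py
```

```text
t 1.1 pos [ 0.336  -0.3093  0.2312] loc -0.1497 -0.3106 F [ 0.79 -0.26 -0.07] w 0.521
spin needed 0.00013833259645745777 j [ 0.94 -0.02 -0.29  1.87 -0.01  1.3  -1.28]
shift to target [-0.341  -0.0648  0.0311]
```

Request:
send_rows --steps '[[[-0.025,-0.005,0],0],[[-0.07,-0.013,0],0],[[-0.12,-0.023,0.01],0],[[-0.18,-0.034,0.02],0],[[-0.235,-0.045,0.04],0],[[-0.285,-0.054,0.06],0],[[-0.32,-0.061,0.075],0],[[-0.341,-0.065,0.081],0]]'

```text
clock: 2.1
position: [0.5156, -0.0122, 0.1491]
ee_rot: [-0.571, 0.821, 0.001, -0.0]
ft_force: [-0.8, -1.8, 0.3]
grip_width: 0.523
```

```bash
cat > look.py <<'E'
import sys
from tgt import *
k=sys.argv[1]
report()
for n,(u,v,w,h,s) in dict(top=(255,140,130,145,4),side=(245,90,130,130,4)).items():
    P,d=manip.camera(n);np.savez(f"{n}{k}.npz",p=P,d=d)
    cv2.imwrite(f"pics/{n}{k}.png",cv2.resize(P[v:v+h,u:u+w,::-1],None,fx=s,fy=s,interpolation=cv2.INTER_CUBIC))
E
python3 tgt.py;python3 look.py 2
```

```text
t 2.1 pos [ 0.5156 -0.0122  0.1491] loc -0.086 0.0307 F [-0.81 -1.84  0.28] w 0.523
spin needed 0.003914252288560904 j [ 0.52  0.22 -0.65  1.82  0.14  1.15 -2.1 ]
shift to target [ 0.0002 -0.0009 -0.0509]
t 2.1 pos [ 0.5156 -0.0122  0.1491] loc -0.086 0.0307 F [-0.81 -1.84  0.28] w 0.523
spin needed 0.003914252288560904 j [ 0.52  0.22 -0.65  1.82  0.14  1.15 -2.1 ]
```

View pics/side2.png

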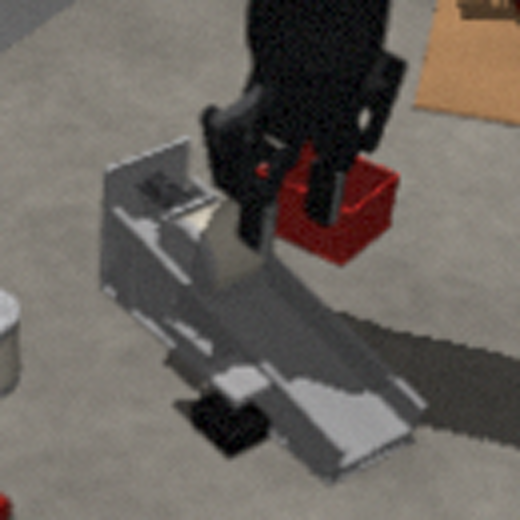

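View pics/top2.png

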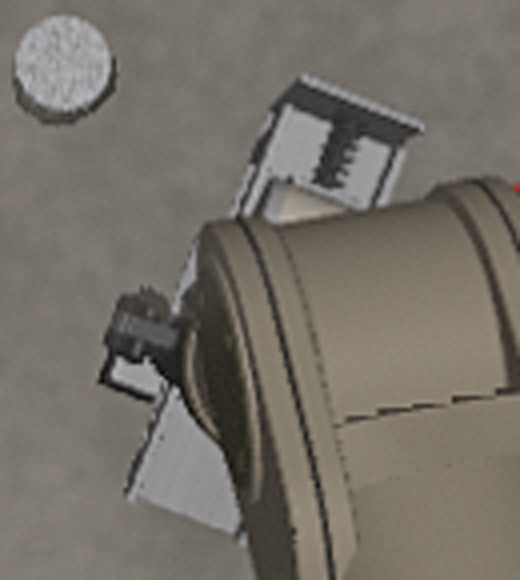

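```bash
cat > tips.py <<'E'
import sys
from tgt import *
k=sys.argv[1];zmin=float(sys.argv[2])
S=np.load(f"side{k}.npz");C=cloud("side",S["d"]);Q=C.reshape(-1,3)
l=Q[:,:2]-O;q=np.c_[l@ex,l@ey,Q[:,2]];rgb=S["p"].reshape(-1,3).max(1)
m=(rgb<70)&(q[:,2]>zmin)&(q[:,2]<.21)&(abs(q[:,0]+.085)<.03)&(q[:,1]>-.05)&(q[:,1]<.11)
q=q[m]
for a,b in((-.05,.03),(.03,.11)):
    s=q[(q[:,1]>a)&(q[:,1]<b)]; z0=np.percentile(s[:,2],1)
    t=s[s[:,2]<z0+.02]
    print("finger",len(s),"lowest z",z0.round(4),"loc range",np.percentile(t,[3,50,97],axis=0).round(4).tolist())
E
python3 tips.py 2 .11
```

```text
finger 220 lowest z 0.1535 loc range [[-0.0957, 0.001, 0.1533], [-0.0887, 0.0122, 0.1634], [-0.0754, 0.0138, 0.1731]]
finger 177 lowest z 0.1569 loc range [[-0.0976, 0.0584, 0.1569], [-0.0925, 0.0673, 0.1682], [-0.0804, 0.0698, 0.1758]]
```

Request:
send_rows --steps '[[[0,-0.001,0.015],0],[[0,-0.001,0.035],0],[[0,-0.001,0.055],0],[[0,-0.001,0.07],0],[[0,-0.001,0.08],0],[[0,-0.001,0.086],0],[[0,-0.001,0.09],0],[[0,-0.001,0.09],0]]'

```text
clock: 3.2
position: [0.5166, -0.0146, 0.0604]
ee_rot: [-0.57, 0.821, -0.0, 0.0]
ft_force: [-0.0, 0.4, 0.5]
grip_width: 0.522
```

```bash
python3 tgt.py;python3 look.py 3; python3 tips.py 3 .06
```

```text
t 3.2 pos [ 0.5166 -0.0146  0.0604] loc -0.0842 0.0289 F [-0.    0.38  0.53] w 0.522
spin needed 0.001890268170008591 j [ 0.49  0.33 -0.62  1.9   0.23  0.98 -2.17]
shift to target [-0.0016  0.0008 -0.1396]
t 3.2 pos [ 0.5166 -0.0146  0.0604] loc -0.0842 0.0289 F [-0.    0.38  0.53] w 0.522
spin needed 0.001890268170008591 j [ 0.49  0.33 -0.62  1.9   0.23  0.98 -2.17]
finger 426 lowest z 0.0678 loc range [[-0.0945, -0.0013, 0.0665], [-0.0881, 0.0079, 0.0757], [-0.0733, 0.01, 0.0869]]
finger 763 lowest z 0.072 loc range [[-0.0963, 0.0522, 0.0669], [-0.0906, 0.0614, 0.0806], [-0.0781, 0.0661, 0.0919]]
```

View pics/side3.png

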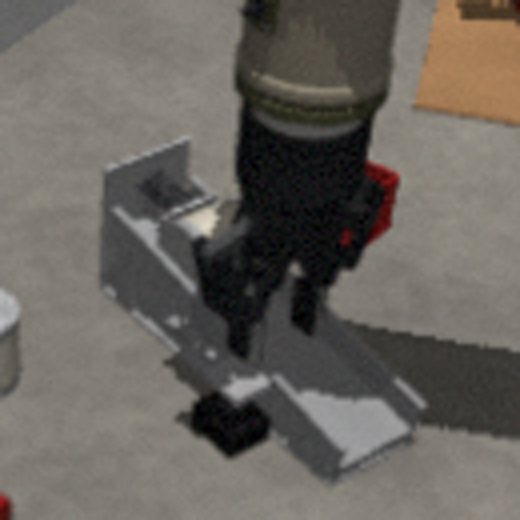

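Request:
send_rows --steps '[[[-0.002,0,0.002],0],[[-0.003,0,0.005],0],[[-0.003,0,0.008],0],[[-0.003,0,0.01],0],[[-0.003,0,0.012],0],[[-0.003,0,0.013],0],[[-0.003,0,0.014],0],[[-0.003,0,0.014],0]]'

```text
clock: 4.3
position: [0.5176, -0.0118, 0.0463]
ee_rot: [-0.57, 0.821, -0.0, 0.0]
ft_force: [0.7, -1.0, 0.4]
grip_width: 0.521
```

```bash
python3 tgt.py;python3 look.py 4; python3 tips.py 4 .045
```

```text
t 4.3 pos [ 0.5176 -0.0118  0.0463] loc -0.0842 0.0318 F [ 0.68 -1.01  0.37] w 0.521
spin needed 0.0017720171540087648 j [ 0.48  0.36 -0.62  1.91  0.25  0.95 -2.19]
shift to target [ 0.0013  0.0008 -0.1537]
t 4.3 pos [ 0.5176 -0.0118  0.0463] loc -0.0842 0.0318 F [ 0.68 -1.01  0.37] w 0.521
spin needed 0.0017720171540087648 j [ 0.48  0.36 -0.62  1.91  0.25  0.95 -2.19]
finger 433 lowest z 0.0458 loc range [[-0.1077, -0.0311, 0.0455], [-0.0849, -0.0267, 0.0519], [-0.0684, 0.0111, 0.0652]]
finger 868 lowest z 0.0477 loc range [[-0.0948, 0.038, 0.0462], [-0.0882, 0.0617, 0.0602], [-0.0702, 0.0747, 0.0674]]
```

View pics/side4.png

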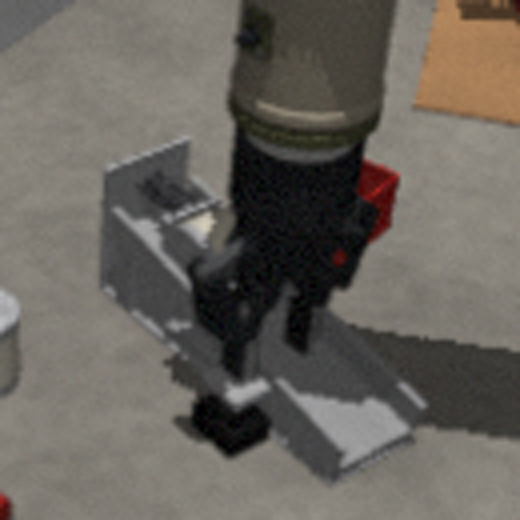

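Request:
send_rows --steps '[[[0,0,0.001],0],[[0,0,0.002],0],[[0,0,0.003],0],[[0,0,0.003],0],[[0,0,0.003],0],[[0,0,0.003],0],[[0,0,0.003],0],[[0,0,0.003],0]]'

```text
clock: 5.4
position: [0.5175, -0.0118, 0.0433]
ee_rot: [-0.57, 0.821, -0.0, -0.0]
ft_force: [0.3, -0.1, -0.4]
grip_width: 0.523
```

Request:
send_rows --steps '[[[0,0,0.001],0],[[0,0,0.002],0],[[0,0,0.0025],0],[[0,0,0.0025],0],[[0,0,0.0025],0],[[0,0,0.0025],0],[[0,0,0.0025],0],[[0,0,0.0025],0]]'

```text
clock: 6.4
position: [0.5176, -0.0118, 0.0408]
ee_rot: [-0.57, 0.822, -0.0, 0.0]
ft_force: [-0.1, -0.1, 0.3]
grip_width: 0.519
```

```bash
python3 look.py 5
```

```text
t 6.4 pos [ 0.5176 -0.0118  0.0408] loc -0.0842 0.0318 F [-0.05 -0.09  0.25] w 0.519
spin needed 0.0016643933090538798 j [ 0.47  0.36 -0.61  1.91  0.26  0.94 -2.19]
```

View pics/side5.png

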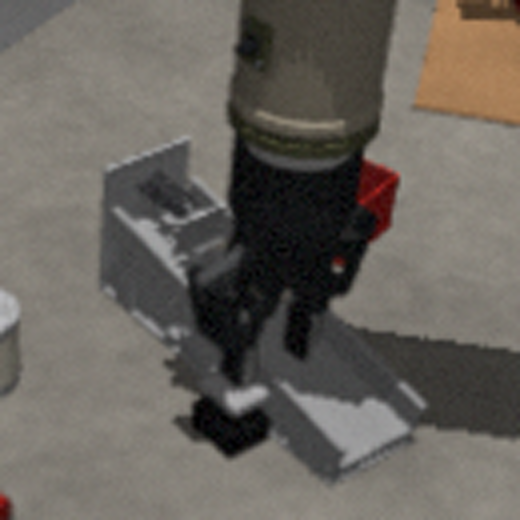

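```bash
python3 - <<'E'
from tgt import *
out=[]
for k in "45":
    S=np.load(f"side{k}.npz");P=S["p"][125:200,265:330,::-1]
    out.append(cv2.resize(cv2.convertScaleAbs(P,alpha=1.6),None,fx=6,fy=6,interpolation=cv2.INTER_CUBIC))
    C=cloud("side",S["d"]).reshape(-1,3);l=C[:,:2]-O;q=np.c_[l@ex,l@ey,C[:,2]]
    m=(abs(q[:,0]+.087)<.012)&(q[:,1]>.048)&(q[:,1]<.078)&(S["p"].reshape(-1,3).min(1)>90)
    print(k,"paddle z",m.sum(),np.percentile(q[m],[10,50,90],axis=0).round(4).tolist())
cv2.imwrite("pics/cmp45.png",np.hstack(out))
E
```

```text
4 paddle z 58 [[-0.0976, 0.0569, 0.0476], [-0.0937, 0.0684, 0.0502], [-0.0862, 0.075, 0.4412]]
5 paddle z 60 [[-0.0971, 0.0558, 0.0432], [-0.0935, 0.0686, 0.0446], [-0.0865, 0.0754, 0.4348]]
```

View pics/cmp45.png

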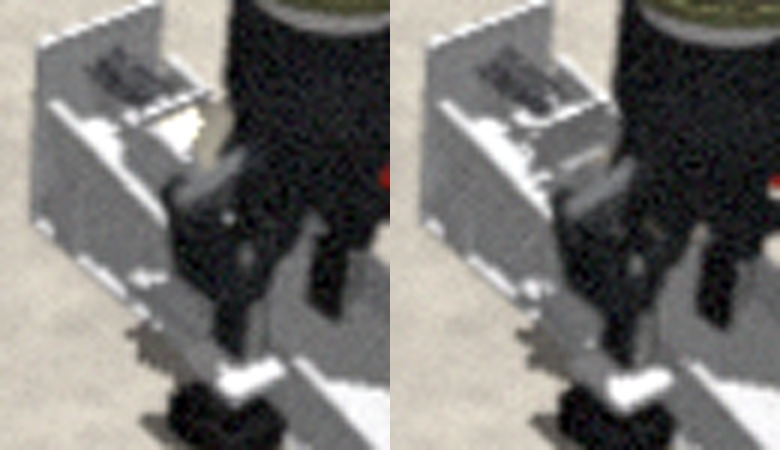

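View pics/top5.png

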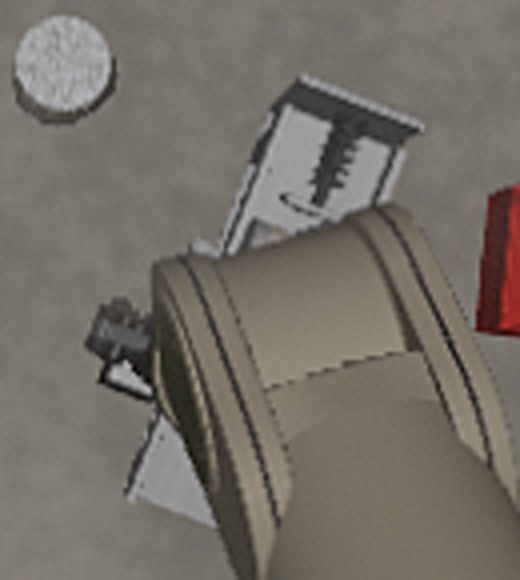

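Request:
send_rows --steps '[[[0,0,0.002],0],[[0,0,0.004],0],[[0,0,0.006],0],[[0,0,0.007],0],[[0,0,0.007],0],[[0,0,0.007],0],[[0,0,0.007],0],[[0,0,0.007],0]]'

```text
clock: 7.5
position: [0.5162, -0.0108, 0.0354]
ee_rot: [-0.57, 0.821, 0.001, -0.001]
ft_force: [-20.9, 3.7, 34.9]
grip_width: 0.521
```

```bash
python3 look.py 6; python3 - <<'E'
from tgt import *
out=[]
for k in "56":
    S=np.load(f"side{k}.npz");P=S["p"][125:200,265:330,::-1]
    out.append(cv2.resize(cv2.convertScaleAbs(P,alpha=1.6),None,fx=6,fy=6,interpolation=cv2.INTER_CUBIC))
    C=cloud("side",S["d"]).reshape(-1,3);l=C[:,:2]-O;q=np.c_[l@ex,l@ey,C[:,2]]
    m=(abs(q[:,0]+.087)<.012)&(q[:,1]>.048)&(q[:,1]<.078)&(S["p"].reshape(-1,3).min(1)>90)&(q[:,2]<.1)
    print(k,"paddle z",m.sum(),np.percentile(q[m],[10,50,90],axis=0).round(4).tolist())
cv2.imwrite("pics/cmp56.png",np.hstack(out))
print(manip.get_obs()["ft_force"],manip.get_obs()["torque"])
E
```

```text
t 7.5 pos [ 0.5162 -0.0108  0.0354] loc -0.0859 0.0323 F [-20.85   3.69  34.92] w 0.521
spin needed 0.002366300377243169 j [ 0.47  0.37 -0.61  1.92  0.26  0.93 -2.2 ]
5 paddle z 38 [[-0.097, 0.0526, 0.0428], [-0.0942, 0.0641, 0.044], [-0.0867, 0.0734, 0.047]]
6 paddle z 33 [[-0.0979, 0.0525, 0.0372], [-0.0949, 0.0636, 0.0393], [-0.0896, 0.0737, 0.0415]]
[-20.9094155    2.22102722  36.18888386] [ 0.74799766  4.17814041 -0.11841877]
```

View pics/cmp56.png

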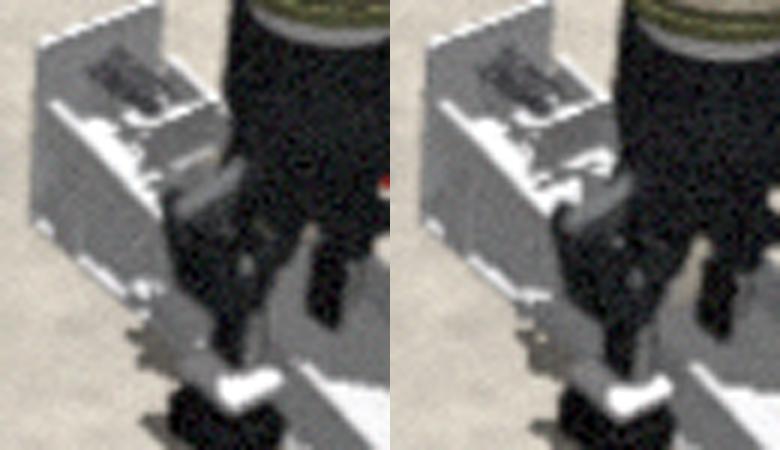

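View pics/top6.png

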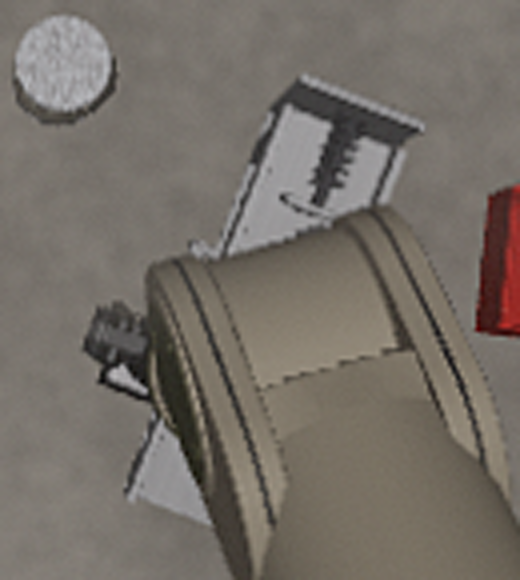

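View pics/side6.png

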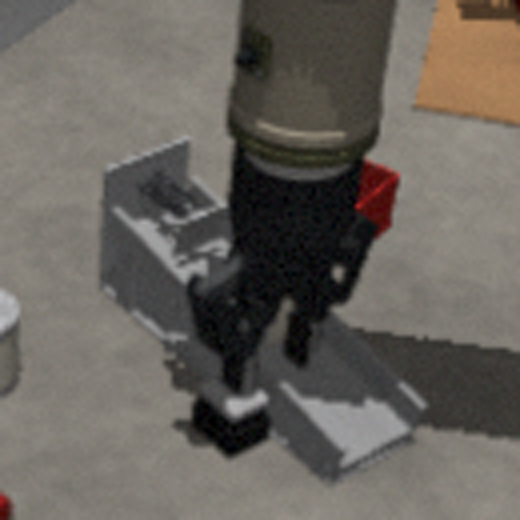

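```bash
python3 - <<'E'
from tgt import *
for k in "56":
    S=np.load(f"side{k}.npz");C=cloud("side",S["d"]);l=C[...,:2]-O
    q=np.dstack([l@ex,l@ey,C[...,2]])
    print(k)
    for v in range(166,184,2):
        print(v,[(u,*(q[v,u]*1000).round().astype(int).tolist(),S["p"][v,u].tolist()) for u in range(310,318,2)])
    # tin/pusher zone
    print("zone");
    for v in range(146,164,3):
        print(v,[(u,*(q[v,u]*1000).round().astype(int).tolist(),int(S["p"][v,u].mean())) for u in range(284,306,4)])
P=np.load("side6.npz")["p"][150:200,285:335,::-1]
cv2.imwrite("pics/z6.png",cv2.resize(cv2.convertScaleAbs(P,alpha=2.2),None,fx=11,fy=11,interpolation=cv2.INTER_CUBIC))
E
```

```text
5
166 [(310, -96, 59, 116, [23, 27, 24]), (312, -101, 57, 119, [17, 20, 19]), (314, -587, 562, 664, [47, 44, 48]), (316, -37, -25, 40, [59, 60, 58])]
168 [(310, -99, 60, 113, [18, 18, 17]), (312, -101, 56, 113, [22, 24, 18]), (314, -39, -17, 38, [64, 66, 65]), (316, -40, -23, 36, [52, 51, 54])]
170 [(310, -96, 57, 103, [28, 29, 31]), (312, -39, -9, 35, [68, 70, 70]), (314, -43, -13, 36, [68, 70, 71]), (316, -47, -17, 36, [51, 49, 51])]
172 [(310, -95, 55, 95, [39, 36, 39]), (312, -46, -4, 34, [75, 73, 73]), (314, -49, -7, 35, [73, 71, 71]), (316, -51, -13, 34, [37, 35, 37])]
174 [(310, -48, 5, 33, [65, 64, 65]), (312, -51, 0, 33, [73, 74, 74]), (314, -55, -2, 35, [71, 73, 73]), (316, -73, 9, 52, [20, 19, 23])]
176 [(310, -54, 10, 33, [73, 74, 74]), (312, -57, 6, 33, [74, 74, 73]), (314, -60, 1, 33, [69, 68, 70]), (316, -75, 10, 47, [31, 30, 27])]
178 [(310, -61, 17, 34, [77, 74, 74]), (312, -63, 11, 32, [70, 70, 71]), (314, -65, 6, 31, [74, 73, 75]), (316, -70, 4, 34, [67, 67, 66])]
180 [(310, -81, 36, 50, [72, 72, 70]), (312, -68, 16, 31, [71, 73, 71]), (314, -71, 11, 31, [74, 72, 7
[... 2546 characters left out ...]
3, 98), (292, 26, 12, 74, 61), (296, 27, -4, 68, 67), (300, 38, -30, 50, 104), (304, -79, 69, 160, 10)]
152 [(284, 32, 35, 70, 158), (288, 45, 9, 52, 100), (292, 27, 10, 63, 67), (296, 34, -12, 50, 141), (300, 30, -23, 48, 130), (304, -82, 70, 154, 28)]
155 [(284, 25, 40, 67, 74), (288, 37, 15, 49, 151), (292, 31, 5, 48, 103), (296, 24, -3, 49, 130), (300, 20, -15, 47, 64), (304, -83, 70, 146, 66)]
158 [(284, 26, 38, 55, 66), (288, 8, 39, 66, 110), (292, 23, 11, 45, 131), (296, 13, 5, 49, 117), (300, -84, 83, 143, 81), (304, -91, 76, 145, 30)]
161 [(284, 25, 38, 45, 71), (288, 7, 39, 57, 67), (292, -77, 101, 138, 25), (296, -86, 96, 141, 76), (300, -91, 89, 141, 38), (304, -75, 60, 118, 22)]
```

View pics/z6.png

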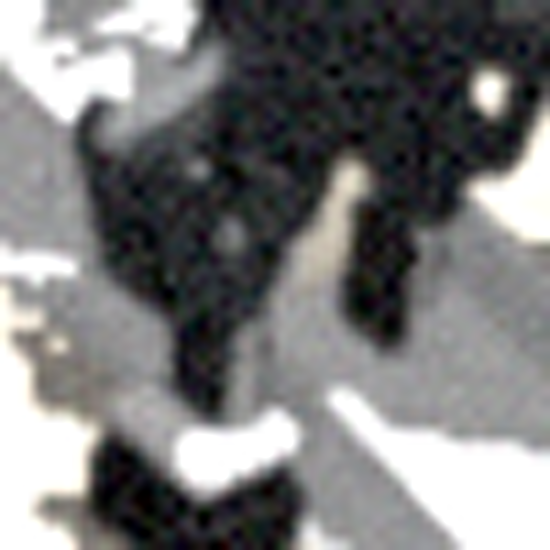

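Request:
send_rows --steps '[[[0,0,-0.0005],0],[[0,0,-0.001],0],[[0,0,-0.001],0],[[0,0,-0.001],0],[[0,0,-0.001],0],[[0,0,-0.001],0],[[0,0,-0.001],0],[[0,0,-0.001],0]]'

```text
clock: 8.6
position: [0.5162, -0.0108, 0.0356]
ee_rot: [-0.571, 0.821, 0.001, -0.001]
ft_force: [-15.9, 3.2, 22.8]
grip_width: 0.522
```

```bash
cat > pz.py <<'E'
from tgt import *
import sys
for k in sys.argv[1:]:
    S=np.load(f"side{k}.npz")
    C=cloud("side",S["d"]).reshape(-1,3);l=C[:,:2]-O;q=np.c_[l@ex,l@ey,C[:,2]]
    m=(abs(q[:,0]+.09)<.01)&(q[:,1]>.048)&(q[:,1]<.078)&(S["p"].reshape(-1,3).min(1)>130)&(q[:,2]<.1)
    print(k,"paddle z",m.sum(),np.percentile(q[m],[10,50,90],axis=0).round(4).tolist())
print(manip.get_obs()["ft_force"],manip.get_obs()["torque"])
E
python3 look.py 7; python3 pz.py 0 3 4 5 6 7
```

```text
t 8.6 pos [ 0.5162 -0.0108  0.0356] loc -0.0859 0.0322 F [-15.88   3.15  22.82] w 0.522
spin needed 0.0025814559634564915 j [ 0.47  0.37 -0.61  1.92  0.26  0.93 -2.2 ]
0 paddle z 55 [[-0.0971, 0.0506, 0.0519], [-0.0889, 0.0622, 0.0529], [-0.082, 0.0725, 0.0541]]
3 paddle z 31 [[-0.0989, 0.0517, 0.0513], [-0.0947, 0.0651, 0.0528], [-0.09, 0.0721, 0.0538]]
4 paddle z 28 [[-0.0993, 0.053, 0.0476], [-0.0954, 0.0634, 0.0492], [-0.0908, 0.0723, 0.051]]
5 paddle z 28 [[-0.0991, 0.0515, 0.0428], [-0.0958, 0.064, 0.044], [-0.0907, 0.0718, 0.0445]]
6 paddle z 24 [[-0.099, 0.0506, 0.0372], [-0.0958, 0.0635, 0.0387], [-0.0926, 0.072, 0.0398]]
7 paddle z 24 [[-0.099, 0.0521, 0.0375], [-0.0965, 0.0648, 0.0387], [-0.0932, 0.0724, 0.0403]]
[-15.03388288   2.83608193  23.58613437] [ 7.91030301e-01  3.09032949e+00 -6.03982661e-04]
```

View pics/side7.png

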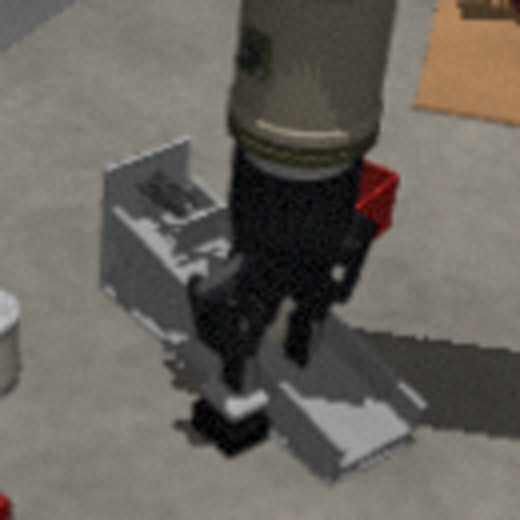

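Request:
send_rows --steps '[[[0,0.0003,0],0],[[0,0.0006,-0.0002],0],[[0,0.001,-0.0004],0],[[0,0.001,-0.0004],0],[[0,0.001,-0.0004],0],[[0,0.001,-0.0004],0],[[0,0.001,-0.0004],0],[[0,0.001,-0.0004],0]]'

```text
clock: 9.7
position: [0.5161, -0.0109, 0.0357]
ee_rot: [-0.57, 0.821, 0.0, -0.0]
ft_force: [-8.2, 1.7, 14.2]
grip_width: 0.516
```

```bash
python3 look.py 8; python3 pz.py 7 8; python3 - <<'E'
from tgt import *
for k in "678":
    S=np.load(f"side{k}.npz");C=cloud("side",S["d"]);l=C[...,:2]-O
    q=np.dstack([l@ex,l@ey,C[...,2]])
    s=q[166:176,312:317].reshape(-1,3);s=s[(s[:,0]>-.078)&(s[:,2]>.045)&(s[:,2]<.085)]
    print(k,"tin front",len(s),np.median(s,0).round(4))
P=np.load("side8.npz")["p"][150:200,285:335,::-1]
cv2.imwrite("pics/z8.png",cv2.resize(cv2.convertScaleAbs(P,alpha=2.2),None,fx=11,fy=11,interpolation=cv2.INTER_CUBIC))
E
```

```text
t 9.7 pos [ 0.5161 -0.0109  0.0357] loc -0.0859 0.0321 F [-8.21  1.65 14.21] w 0.516
spin needed 0.0022831777360541317 j [ 0.47  0.37 -0.61  1.92  0.26  0.93 -2.2 ]
7 paddle z 24 [[-0.099, 0.0521, 0.0375], [-0.0965, 0.0648, 0.0387], [-0.0932, 0.0724, 0.0403]]
8 paddle z 23 [[-0.0991, 0.0524, 0.0381], [-0.0965, 0.0657, 0.0389], [-0.0928, 0.073, 0.0402]]
[-8.1521455  1.3089873 14.5844566] [0.47946987 1.69798639 0.07936386]
6 tin front 29 [-0.0741  0.0164  0.0641]
7 tin front 31 [-0.074  0.016  0.065]
8 tin front 30 [-0.0739  0.0157  0.064 ]
```

View pics/z8.png

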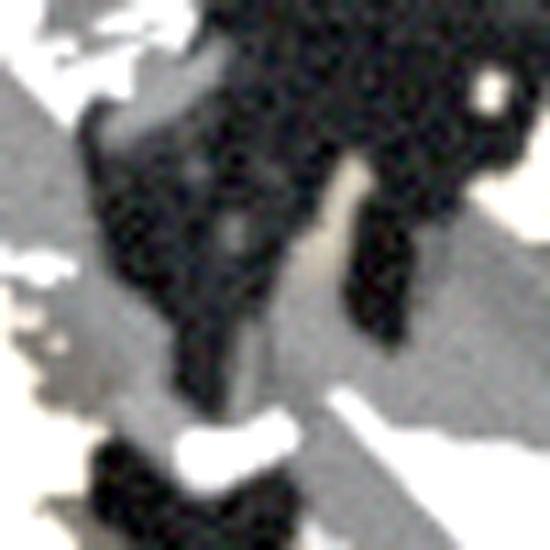

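```bash
python3 -c "
from workcell import manip
print(manip.hand_in())"
```

```text
the job is handed in; nothing more can be done
None
```

The job is handed in at about 9.8 s. One finger holds the paddle fully down, and the tin rests in the lane against the other finger.

**Last checks**
- **Paddle:** the side camera's depth shows its top fell from 52.9 to 38.9 mm, which is the full 14 mm. The tool stayed at the same height when I eased off the push, so the paddle is on its stop. The last push was about 14 N up and 8 N sideways.
- **Tin:** its front face sits at x ≈ -74 mm on the rack. That is right at the finger's uphill face, about 37 mm (tin centre) past the gate. It did not move over the last three pictures.

**What went less well**
- **Early release:** the wrist force showed no contact while I was feeling for the paddle. The paddle was already about 8–9 mm down before I saw it in the picture. The tin started out earlier than I planned, but the finger was already standing in the lane. The full press brought the tin down against it.
- **Push too hard at first:** the first full press reached about 35 N up and 21 N sideways. I eased it off in two steps and did not find out for certain where the sideways part came from.
- **Camera disagreement:** the two cameras disagreed by about 4 mm on the paddle's sideways position. I aimed between them, and the finger landed well within the plate.

I saw no sign of the arm touching the spare tin, bin or screwdriver, but I did not measure their positions again at the end.

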